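# Drop the long adhesive stick into the carrier at the shoe bench

### The job

Slide the stick holder under the chute that holds the longer adhesive stick, then press that chute's spring plunger down to its stop so the stick slides out and drops end-down into the holder's tube. Do not touch either stick with the robot, keep the shorter stick in its chute, and leave the shoe, the pot and the hammer where they are. Finish with the holder standing flat on the bench, the long stick standing in it, and the plungers back up.

Things in the scene. Friction and masses are not known exactly. Their poses are not given: they have to be found in the camera images.
- rack: Fixed rack, 250 mm wide, with two open chutes 110 mm apart that run down towards the robot, 30 degrees from vertical, to lips 185 mm above the bench. Each has a spring plunger on its outer side, whose cross pin blocks the chute. Origin: on the bench midway under the lips; x to the back, y to the left chute, z up. Base plate x 30 to 160 mm; before the lips only pins and plungers, above 170 mm.
- left_drop (a point): Point on the bench, 44 mm in front of (rack -x) the left (rack +y) chute's lip: with the holder's tube standing centred over it, a stick released from the left chute falls into the tube.
- right_drop (a point): The same for the right (rack -y) chute.
- left_head (a point): Centre of the top face of the left plunger's round head (38 mm across, 14 mm thick), 267 mm above the bench when up, 47 mm outward (+y) of the left chute's centre line and 5 mm in front of its lip. It moves straight down when pressed.
- right_head (a point): The same for the right plunger, 47 mm outward (-y) of the right chute's centre line.
- left_plunger (a joint): Travel of the left plunger (m): 0 up, 0.024 fully down at its stop; the spring takes 2 N at first, 6 N at the stop, and lifts it again when let go. The pin clears the stick at about 0.019; keep it down half a second or more for the stick to slide out.
- right_plunger (a joint): The same for the right plunger.
- long_stick: The longer amber adhesive stick, round, 16 mm thick, 165 mm long, lying in one of the two chutes with its lower end against the pin. Origin: centre of its lower end; z axis along the stick to its upper end.
- short_stick: The shorter amber adhesive stick, 16 mm thick, 115 mm long, in the other chute. Origin and z axis alike.
- holder: Loose stick holder, 0.6 kg: grey upright tube (66 mm outside, 60 mm inside, rim 113 mm and inner floor 13 mm above the bench) at one end of a flat dark steel foot 182 x 80 x 8 mm, with a wooden fin at the foot's other end. Origin: underside of the foot, on the tube's axis; the foot reaches from x = -142 to +40 mm; z up.
- holder_mouth (a point): Centre of the holder tube's open mouth, at rim height.
- holder_floor (a point): Centre of the holder tube's inner floor.
- holder_fin (a point): Grip point in the middle of the holder's wooden fin, 45 mm above the bench, 112 mm from the tube's axis towards holder -x. The fin is 42 mm long (holder x), 14 mm thick (holder y), and its top is 63 mm above the bench.
- shoe: Bystander: a black slip-on shoe with a white sole, 245 mm long (its x, toe at +x), 74 mm wide, 83 mm high. Origin under its middle.
- pot: Bystander: a dull green open pot, 90 mm across and 90 mm high. Origin under its middle.
- hammer: Bystander: a hammer lying flat, about 260 mm long.
Mind the look-alikes: they are no part of the job. Leave any orange look-alike of the holder alone.

How it is judged:
By the outcome, as a careful person would: the job done as asked, in the order asked, and still so for the second after the job is handed in, with the robot touching nothing.
It also fails if it takes over 51 s, if anything falls off the work surface, if the arm or the gripper's body presses on something with over 40 N, if the wrist force passes 120 N, or if a joint passes its speed limit or range.

### The arm

A 6-joint arm with a two-finger parallel gripper is mounted at the origin on the work surface. World frame = base frame: x ahead of the robot, y to its left, z up, the work surface at z = 0. Lengths are in m, angles in rad, forces in N, time in s.
With the tool pointing down it reaches from about 0.35 to 0.925 m from the base axis. Payload 6.4 kg.
Tool frame: the origin (TCP) lies midway between the tips of the shut fingers; the grasp point (between the pads) lies 19 mm behind it; z points along the fingers, x is the direction in which the jaws open and shut, and the axes are right-handed (so a half turn about z gives the same grasp; the last joint's range is limited). The gripper opens to 85 mm and grips with 20 to 120 N. Pads are 22 mm wide; open, the fingers measure 114 mm over their backs; the gripper's body (76 mm by 85 mm) begins 54 mm behind the grasp point. The pads swing forward as they close: fully open they stand 13 mm farther back than shut.
Start: joints at [-0.174, 0.245, 1.558, -0, 1.339, -0.174], TCP at [0.65, 0, 0.231] pointing down, gripper open.
Joint ranges: [-3.13, 3.13], [-1.02, 2.26], [0.13, 2.54], [-0.95, 4.09], [0.21, 2.88], [-2.74, 2.74]. Speed limits (rad/s): [2.57, 2.57, 3.14, 3.14, 3.14, 3.14].

### API

Orientations are given as a 3x3 rotation matrix whose columns are the frame's x, y, z axes.
In Python, from workcell import get_state, capture, finish_job gives the robot as it stands.
- The arm moves only by the shell command python3 -m creep 'ROWS' [FORCE]. ROWS is text: rows parted by semicolons, each of 7 numbers parted by spaces: the shift along the tool's x, y, z in mm, then the turn, a rotation vector about the tool's x, y, z in rad, then the finger opening in mm, from 0 to 85.4. In form: x y z wx wy wz fingers; .... A call has exactly 5 rows; each row shifts and turns the commanded pose from where the row before left it, along the tool's axes as they then stand; what a row does not reach is not made up. A row lasts 1/12 s, in which the tool goes at most 41.7 mm and 7.16 degrees, less where a joint would pass 70% of its speed; a pose out of reach is approached as far as the arm can. A call is refused whole if a number of a shift passes 41.7 or a number of a turn 0.125, either way. A call with a gripper value outside its range is refused whole. The fingers move at their own pace and stop on an object; FORCE is the grip in N (left out, the last holds). Time passes only in rows, so rows that do not move let the fingers close, or fill a call up. It gives the time, the measured TCP pose, the force and the opening at its end, in the units of the state.
- get_state(): the state, without advancing time (a new reading comes with each control period).
- capture(name): name is "scene" or "side" or "wrist"; returns a dict with "frame" (420x560x3 uint8, red, green, blue), "K" (3x3 intrinsics, pixels), "k1" (the pictures are not rectified: a ray, as slopes to the right and down, at radius r is drawn at 1 + k1 r^2 times it, then the intrinsics apply), "xyz" and "attitude" of the camera in the world; the wrist camera has in their place "hand_eye" (4x4, takes a point from camera to tool coordinates, whose origin is the TCP and whose axes are the tool frame's). Camera axes: x right, y up, looking along -z (the intrinsics and any distortion apply to the point x, -y, -z); pixel columns grow to the right and rows downward; lengths in m; the calibration is good to about 2 mm. A picture is of the moment at which its call begins: read the wrist's pose just before it. There is no depth.
- finish_job(): hands the job in, once; it reports no verdict.
The state is a dict: "t": time; "joint_pos": joint angles; "dq": joint speeds; "effort": joint torques, N m; "ee_pos": TCP position; "tool_rot": TCP orientation; "contact_force": force on the tool from outside, world axes, zero at the start; "torque": the same for the moment, N m; "width": opening from 0.0 (shut) to 1.0 (fully open).
Only numpy, scipy, OpenCV 4.12 (cv2) and the standard library are available. Lean on these libraries where they do the work, as an engineer would, in place of code of your own. Each camera call takes 0.05 s, during which the arm holds its last target. There are 200 camera calls.

## Working session

There is one attempt and no reset: what is moved stays moved. The work goes in short steps, Python scripts to look and compute and a shell command to move; the robot and the scene stay as the last step left them, time stands still between calls to the robot, and variables do not carry over. Pictures are saved under pics/ and viewed, about 8 in all and at most 12, crops included, and the job is handed in when it is done.

```bash
mkdir -p pics; cat > h.py <<'E'
import numpy as np, cv2
from workcell import get_state, capture
def grab(n,name):
    s=get_state(); c=capture(n)
    if n=="wrist":
        T=np.eye(4);T[:3,:3]=np.array(s["tool_rot"]);T[:3,3]=s["ee_pos"]
        M=T@np.array(c["hand_eye"]);c["R"]=M[:3,:3];c["p"]=M[:3,3]
    else:
        c["R"]=np.array(c["attitude"]);c["p"]=np.array(c["xyz"])
    c["K"]=np.array(c["K"]); c["frame"]=np.asarray(c["frame"])
    cv2.imwrite(f"pics/{name}.png",c["frame"][:,:,::-1])
    np.savez(f"pics/{name}.npz",K=c["K"],k1=c["k1"],R=c["R"],p=c["p"],frame=c["frame"])
    return c
def load(name): return dict(np.load(f"pics/{name}.npz"))
def ray(c,u,v):
    K=c["K"]; x=(u-K[0,2])/K[0,0]; y=(v-K[1,2])/K[1,1]
    rd=np.hypot(x,y); r=rd
    for _ in range(30): r=rd/(1+c["k1"]*r*r)
    s=r/rd if rd>0 else 1
    return c["R"]@np.array([x*s,-y*s,-1.])
def onz(c,u,v,z):
    d=ray(c,u,v); return c["p"]+d*(z-c["p"][2])/d[2]
def proj(c,P):
    q=c["R"].T@(np.array(P)-c["p"]); x,y=q[0]/-q[2],-q[1]/-q[2]
    f=1+c["k1"]*(x*x+y*y); K=c["K"]
    return np.array([K[0,0]*x*f+K[0,2],K[1,1]*y*f+K[1,2]])
def tri(c1,a,c2,b):
    d1=ray(c1,*a);d2=ray(c2,*b);d1/=np.linalg.norm(d1);d2/=np.linalg.norm(d2)
    A=np.stack([d1,-d2],1);t=np.linalg.lstsq(A,c2["p"]-c1["p"],rcond=None)[0]
    p,q=c1["p"]+t[0]*d1,c2["p"]+t[1]*d2
    return (p+q)/2,np.linalg.norm(p-q)
E
python3 - <<'E'
from h import *
np.set_printoptions(precision=3,suppress=True)
for n in("scene","side","wrist"):
    c=grab(n,n); print(n,c["p"],c["R"].tolist(),c["K"].tolist(),c["k1"])
print(get_state())
E
```

```text
scene [ 1.083 -0.715  0.983] [[0.7505122098597486, -0.4434978919935763, 0.4899398357438295], [0.6605926711272707, 0.5244141823013166, -0.5372216379244035], [-0.018674734385632386, 0.7268420634487905, 0.6865507039521046]] [[416.03525674453795, 0.0, 268.8075207696557], [0.0, 416.03525674453795, 209.84454012864367], [0.0, 0.0, 1.0]] -0.03955423176307128
side [0.029 0.563 1.073] [[-0.8045936339406797, 0.43824182444638465, -0.40071584386948783], [-0.5936188967087818, -0.61139298222775, 0.5232735677949988], [-0.01567449177422639, 0.6588950785888166, 0.7520715296559611]] [[379.2768527635972, 0.0, 284.5878590951522], [0.0, 379.2768527635972, 203.57148093929095], [0.0, 0.0, 1.0]] -0.039976442589709456
wrist [0.649 0.081 0.373] [[0.9999977560304208, -0.0010109708142671666, 0.0018616852947525365], [0.00037715057120102835, 0.9497056842788931, 0.31314369066900744], [-0.0020846322387031695, -0.313142285848419, 0.9497039344564479]] [[297.52337624690796, 0.0, 278.4597753539825], [0.0, 297.52337624690796, 207.66540890617267], [0.0, 0.0, 1.0]] -0.049384171245983814
{'t': 0.15, 'joint_pos': array([-0.174,  0.246,  1.559,  0.   ,  1.339, -0.174]), 'dq': array([ 0.001, -0.001, -0.004,  0.001, -0.001,  0.   ]), 'effort': array([  0.   , -42.998, -32.655,  -0.   ,   0.004,   0.   ]), 'ee_pos': array([0.65, 0.  , 0.23]), 'tool_rot': array([[ 1.   , -0.   , -0.002],
       [-0.   , -1.   ,  0.   ],
       [-0.002, -0.   , -1.   ]]), 'contact_force': array([-0.134, -0.564,  0.368]), 'torque': array([0.008, 0.039, 0.017]), 'width': 1.0002824785702384}
```

View pics/scene.png

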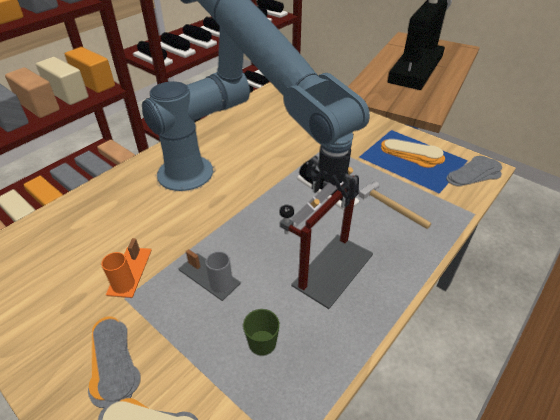

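View pics/side.png

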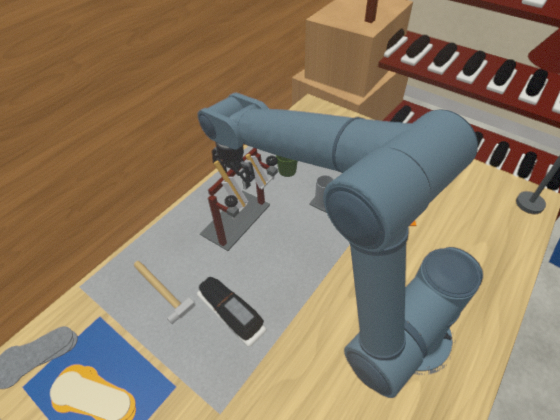

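The scene view shows the grey holder, with its tube at (219,262) and fin at (193,258). The orange look-alike is at (118,270), the pot at (262,330), and the rack base near (335,270). The side view shows both chutes, at about (230,190) and (260,170), with black heads at (231,202) and (271,160). I'll enlarge the crops.

```bash
python3 - <<'E'
from h import *
np.set_printoptions(precision=3,suppress=True)
a=load("side")["frame"][110:260,180:350,::-1]; b=load("scene")["frame"][150:320,170:390,::-1]
A=cv2.resize(a,None,fx=3.5,fy=3.5,interpolation=cv2.INTER_CUBIC)[:525,:400]
B=cv2.resize(b,None,fx=3,fy=3,interpolation=cv2.INTER_CUBIC)
A=cv2.resize(a,(680,600),interpolation=cv2.INTER_CUBIC)
cv2.imwrite("pics/ca.png",A);cv2.imwrite("pics/cb.png",B)
c=load("scene")
for n,p,z in [("tube",(219,257),.113),("fin",(193,250),.063),("pot",(262,320),.09),("rb",(293,295),.0),("rb",(335,238),.0),("rb",(372,255),0),("rb",(335,303),0),("pl",(287,211),.267)]: print(n,onz(c,*p,z))
c=load("side")
for n,p,z in [("head1",(231,201),.267),("head2",(271,160),.267),("tube",(324,182),.113)]: print(n,onz(c,*p,z))
E
```

```text
tube [ 0.481 -0.263  0.113]
fin [ 0.369 -0.268  0.063]
pot [ 0.692 -0.322  0.09 ]
rb [ 0.665 -0.165  0.   ]
rb [0.629 0.093 0.   ]
rb [0.757 0.108 0.   ]
rb [ 0.771 -0.11   0.   ]
pl [ 0.609 -0.128  0.267]
head1 [0.588 0.083 0.267]
head2 [ 0.601 -0.12   0.267]
tube [ 0.487 -0.268  0.113]
```

View pics/ca.png

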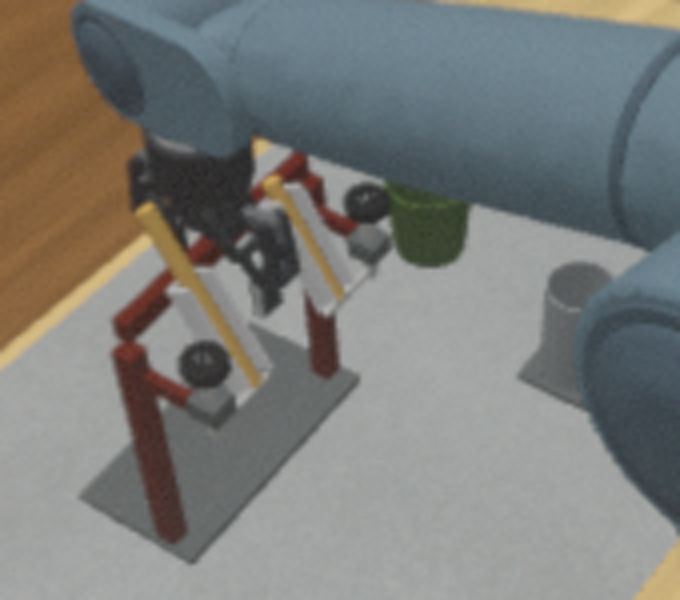

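View pics/cb.png

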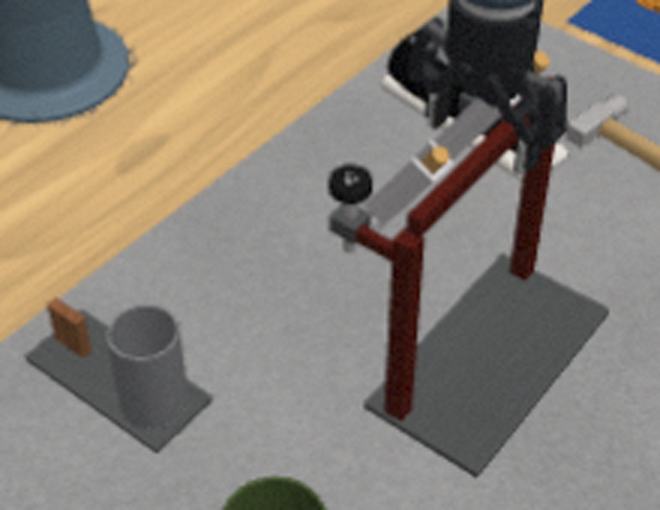

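```bash
python3 - <<'E'
from h import *
np.set_printoptions(precision=3,suppress=True)
s=load("scene");d=load("side")
S=lambda u,v:(170+u/3,150+v/3)
D=lambda u,v:(180+u/4,110+v/4)
print("base scene",[onz(s,*S(*p),.008) for p in[(365,407),(503,255),(608,310),(477,473)]])
print("base side",[onz(d,*D(*p),.008) for p in[(80,495),(190,563),(358,378)]])
print("rhead",tri(s,S(350,181),d,D(368,196)), onz(d,*D(205,356),.267), onz(d,*D(368,196),.267))
print("holder foot",[onz(s,*S(*p),.008) for p in[(27,355),(157,448),(212,398)]])
print("fintop",[onz(s,*S(*p),.063) for p in[(50,302),(62,302),(92,333)]])
print("mouth",onz(s,*S(143,333),.113),onz(d,*D(581,285),.113))
print("rstick top",tri(s,S(434,158),d,D(274,184)))
print("lstick top",tri(s,S(541,62),d,D(148,211)))
print("stick bottoms", onz(d,*D(338,295),.2),onz(d,*D(255,380),.2))
E
```

```text
base scene [array([ 0.645, -0.147,  0.008]), array([0.632, 0.102, 0.008]), array([0.758, 0.108, 0.008]), array([ 0.769, -0.138,  0.008])]
base side [array([0.754, 0.108, 0.008]), array([0.627, 0.105, 0.008]), array([ 0.639, -0.142,  0.008])]
rhead (array([ 0.604, -0.126,  0.265]), np.float64(0.0030420294698463683)) [0.593 0.077 0.267] [ 0.601 -0.126  0.267]
holder foot [array([ 0.35 , -0.317,  0.008]), array([ 0.528, -0.309,  0.008]), array([ 0.527, -0.234,  0.008])]
fintop [array([ 0.357, -0.282,  0.063]), array([ 0.366, -0.274,  0.063]), array([ 0.418, -0.281,  0.063])]
mouth [ 0.489 -0.275  0.113] [ 0.486 -0.274  0.113]
rstick top (array([ 0.655, -0.077,  0.287]), np.float64(0.00023959280627365107))
lstick top (array([0.678, 0.035, 0.331]), np.float64(0.004043853927330972))
stick bottoms [ 0.597 -0.075  0.2  ] [0.592 0.033 0.2  ]
```

The left stick's top is 44 mm higher than the right's, which matches 50·cos30, so the long stick is in the **left** chute. The head spacing of 203 mm agrees with the expected 204. The rack origin is about (.604,-.023) with yaw .047, which gives left_drop ≈ (.558,.030) and left_head ≈ (.594,.079). The holder axis is at (.4875,-.2745) with the fin at about (.3755,-.2795). Next I lift the arm, move over the fin, and turn while descending.

```bash

python3 -m creep '0 0 -20 0 0 0 60;0 0 -36 0 0 0 60;0 0 -40 0 0 0 60;0 0 -40 0 0 0 60;0 0 -40 0 0 0 60'
python3 -m creep '-20 20 -10 0 0 0 60;-24 24 0 0 0 0 60;-24 24 0 0 0 0 60;-24 24 0 0 0 0 60;-24 24 0 0 0 0 60'
python3 -m creep '-24 24 0 0 0 0 60;-24 24 0 0 0 0 60;-24 24 0 0 0 0 60;-24 24 0 0 0 0 60;-24 24 0 0 0 0 60'
python3 -m creep '-24 24 5 0 0 -0.11 60;0 0 12 0 0 -0.11 60;0 0 12 0 0 -0.11 60;0 0 12 0 0 -0.11 60;0 0 12 0 0 -0.11 60'
python3 -m creep '0 0 12 0 0 -0.11 60;0 0 12 0 0 -0.11 60;0 0 12 0 0 -0.11 60;0 0 12 0 0 -0.11 60;0 0 12 0 0 -0.11 60'
python3 -m creep '0 0 12 0 0 -0.11 60;0 0 12 0 0 -0.11 60;0 0 12 0 0 -0.11 60;0 0 12 0 0 -0.11 60;0 0 0 0 0 -0.076 60'
python3 - <<'E'
from h import *
np.set_printoptions(precision=3,suppress=True)
d=load("side");print("shoe",[onz(d,*p,.0) for p in[(200,290),(198,300),(250,342),(264,328)]],onz(d,225,278,.083),onz(d,262,318,.04))
c=grab("wrist","w2");s=get_state();print(s["t"],s["ee_pos"],s["tool_rot"],s["joint_pos"],s["contact_force"])
E
```

```text
t: 0.57
ee_pos: [0.6495, 0.0001, 0.4086]
tool_rot: [[1.0, 0.0, -0.001], [0.0, -1.0, 0.0], [-0.001, -0.0, -1.0]]
contact_force: [1.7, 0.5, -0.0]
width: 0.705
t: 0.98
ee_pos: [0.5327, -0.1167, 0.4169]
tool_rot: [[1.0, 0.001, -0.0], [0.001, -1.0, 0.0], [-0.0, -0.0, -1.0]]
contact_force: [0.2, -0.2, -0.1]
width: 0.703
t: 1.4
ee_pos: [0.4126, -0.2367, 0.417]
tool_rot: [[1.0, 0.0, -0.0], [0.0, -1.0, 0.0], [-0.0, -0.0, -1.0]]
contact_force: [0.4, -0.7, -0.2]
width: 0.702
t: 1.82
ee_pos: [0.3897, -0.26, 0.3635]
tool_rot: [[0.85, 0.526, -0.0], [0.526, -0.85, 0.0], [-0.0, -0.0, -1.0]]
contact_force: [0.5, -0.1, 0.1]
width: 0.703
t: 2.23
ee_pos: [0.3899, -0.2597, 0.3034]
tool_rot: [[0.449, 0.893, -0.0], [0.893, -0.449, 0.0], [0.0, -0.0, -1.0]]
contact_force: [-0.1, 0.2, 0.3]
width: 0.705
t: 2.65
ee_pos: [0.389, -0.2587, 0.2532]
tool_rot: [[-0.05, 0.999, -0.004], [0.999, 0.05, 0.004], [0.004, -0.003, -1.0]]
contact_force: [-0.1, 0.4, -0.2]
width: 0.698
shoe [array([0.602, 0.264, 0.   ]), array([0.583, 0.292, 0.   ]), array([0.368, 0.298, 0.   ]), array([0.361, 0.242, 0.   ])] [0.526 0.214 0.083] [0.372 0.234 0.04 ]
2.7 [ 0.389 -0.259  0.254] [[-0.051  0.999 -0.003]
 [ 0.999  0.051  0.003]
 [ 0.003 -0.002 -1.   ]] [-0.83  -0.217  1.982 -0.     1.38  -2.452] [-0.265 -0.056 -0.276]
```

View pics/w2.png

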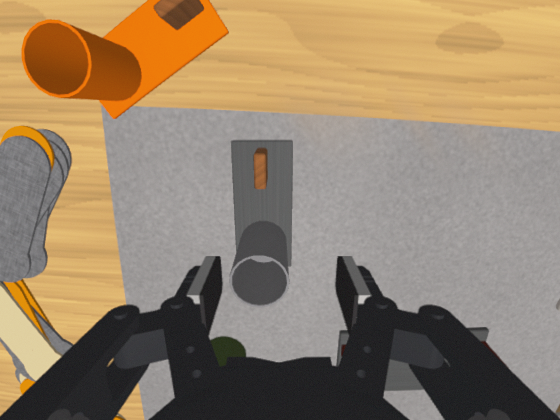

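The wrist view shows the holder squarely: fin at (261,168), mouth at (259,280), foot top edge at (233–292,141). Now I measure the fin, foot and mouth.

```bash
python3 - <<'E'
from h import *
np.set_printoptions(precision=4,suppress=True)
c=load("w2");f=c["frame"].astype(int)
m=((f[...,0]-f[...,2])>35).astype(np.uint8); m[:, :225]=0;m[:,300:]=0;m[:130]=0;m[215:]=0
ys,xs=np.nonzero(m);print("fin px",xs.min(),xs.max(),ys.min(),ys.max())
for y in range(ys.min(),ys.max()+1,4):
    r=xs[ys==y];print(y,r.min(),r.max(),[tuple(f[y,x]) for x in(r.min()+1,r.max()-1)])
print("foot",[onz(c,*p,.008) for p in[(232,141),(292,140),(234,200),(292.5,200)]])
print("mouth",onz(c,259.5,280,.113),[onz(c,*p,.113) for p in[(231,280),(288.5,280)]])
print("fintop",[onz(c,*p,.063) for p in[(xs.min(),ys.min()),(xs.max(),ys.min()),(xs.max(),ys.max())]])
E
```

```text
fin px 254 266 148 188
148 258 264 [(np.int64(88), np.int64(64), np.int64(51)), (np.int64(86), np.int64(65), np.int64(49))]
152 255 266 [(np.int64(88), np.int64(57), np.int64(35)), (np.int64(84), np.int64(55), np.int64(34))]
156 254 266 [(np.int64(149), np.int64(95), np.int64(53)), (np.int64(120), np.int64(77), np.int64(45))]
160 254 266 [(np.int64(151), np.int64(95), np.int64(58)), (np.int64(122), np.int64(79), np.int64(46))]
164 254 266 [(np.int64(152), np.int64(96), np.int64(53)), (np.int64(125), np.int64(80), np.int64(49))]
168 254 266 [(np.int64(141), np.int64(90), np.int64(52)), (np.int64(119), np.int64(76), np.int64(44))]
172 254 266 [(np.int64(144), np.int64(90), np.int64(53)), (np.int64(126), np.int64(80), np.int64(47))]
176 254 266 [(np.int64(130), np.int64(82), np.int64(47)), (np.int64(130), np.int64(83), np.int64(50))]
180 254 266 [(np.int64(141), np.int64(90), np.int64(51)), (np.int64(124), np.int64(79), np.int64(46))]
184 254 265 [(np.int64(134), np.int64(86), np.int64(50)), (np.int64(150), np.int64(95), np.int64(54))]
188 255 265 [(np.int64(127), np.int64(88), np.int64(62)), (np.int64(139), np.int64(96), np.int64(66))]
foot [array([ 0.3476, -0.3194,  0.008 ]), array([ 0.3426, -0.2427,  0.008 ]), array([ 0.4264, -0.3164,  0.008 ]), array([ 0.4225, -0.237 ,  0.008 ])]
mouth [ 0.484  -0.2739  0.113 ] [array([ 0.4856, -0.3049,  0.113 ]), array([ 0.4824, -0.2424,  0.113 ])]
fintop [array([ 0.3486, -0.287 ,  0.063 ]), array([ 0.348 , -0.2738,  0.063 ]), array([ 0.3935, -0.272 ,  0.063 ])]
```

```bash

python3 -m creep '-5 -4 14 0 0 0 60;-5 -4 24 0 0 0 60;-5 -4 24 0 0 0 60;-5 -4 24 0 0 0 60;0 0 24 0 0 0 60'
python3 -m creep '0 0 24 0 0 0 60;0 0 22 0 0 0 60;0 0 20 0 0 0 60;0 0 15 0 0 0 60;0 0 10 0 0 0 60'
python3 -m creep '0 0 8 0 0 0 60;0 0 8 0 0 0 60;0 0 6 0 0 0 60;0 0 4 0 0 0 60;0 0 0 0 0 0 60'
python3 - <<'E'
from h import *
grab("wrist","w3");print(get_state()["ee_pos"])
E
```

```text
t: 3.12
ee_pos: [0.3747, -0.2814, 0.1457]
tool_rot: [[-0.042, 0.999, 0.001], [0.999, 0.042, -0.001], [-0.001, 0.001, -1.0]]
contact_force: [0.0, 0.5, -0.2]
width: 0.705
t: 3.53
ee_pos: [0.3744, -0.2799, 0.0537]
tool_rot: [[-0.043, 0.999, -0.001], [0.999, 0.043, 0.002], [0.002, -0.001, -1.0]]
contact_force: [-0.1, -0.4, 0.8]
width: 0.701
t: 3.95
ee_pos: [0.3749, -0.2804, 0.0289]
tool_rot: [[-0.045, 0.999, -0.0], [0.999, 0.045, 0.001], [0.001, -0.0, -1.0]]
contact_force: [0.4, -0.2, -0.2]
width: 0.703
[ 0.37509572 -0.28068258  0.02934846]
```

View pics/w3.png

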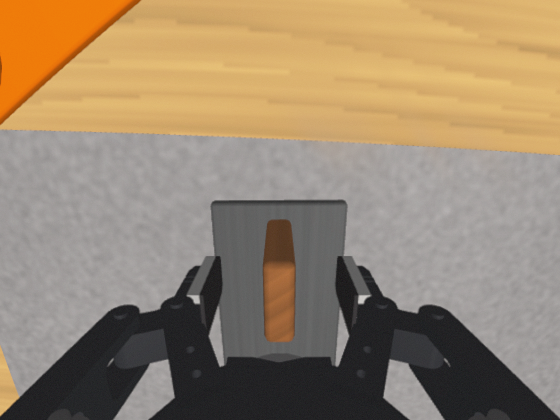

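The fin is centred between the pads at (279,290). I'll close and check the grip, then slide.

```bash

python3 -m creep '0 0 1 0 0 0 0;0 0 0 0 0 0 0;0 0 0 0 0 0 0;0 0 0 0 0 0 0;0 0 0 0 0 0 0' 60
python3 -m creep '0 0 0 0 0 0 0;0 0 0 0 0 0 0;4 1 0 0 0 0 0;8 2 0 0 0 0 0;8 2 0 0 0 0 0' 60
python3 -m creep '12 3 0 0 0 0 0;16 4 0 0 0 0 0;16 5 0 0 0 0 0;16 5 0 0 0 0 0;16 5 0 0 0 0 0' 60
```

```text
t: 4.42
ee_pos: [0.3752, -0.2807, 0.0288]
tool_rot: [[-0.045, 0.999, 0.0], [0.999, 0.045, -0.0], [-0.0, 0.0, -1.0]]
contact_force: [-1.3, 1.8, 3.6]
width: 0.152
t: 4.83
ee_pos: [0.3797, -0.2612, 0.0289]
tool_rot: [[-0.044, 0.999, 0.001], [0.999, 0.044, -0.003], [-0.003, 0.001, -1.0]]
contact_force: [-0.7, -5.7, 1.1]
width: 0.159
t: 5.25
ee_pos: [0.3983, -0.1831, 0.0288]
tool_rot: [[-0.045, 0.999, 0.001], [0.999, 0.045, -0.002], [-0.002, 0.001, -1.0]]
contact_force: [-2.0, -5.8, 2.4]
width: 0.156
```

```bash

python3 -m creep '18 5 0 0 0 0 0;18 5 0 0 0 0 0;18 5 0 0 0 0 0;18 5 0 0 0 0 0;18 5 0 0 0 0 0' 60
python3 -m creep '18 5 0 0 0 0 0;18 5 0 0 0 0 0;18 5 0 0 0 0 0;18 5 0 0 0 0 0;14 4 0 0 0 0 0' 60
python3 -m creep '12 4 0 0 0 0 0;9 3 0 0 0 0 0;6 2 0 0 0 0 0;2 0 0 0 0 0 0;0 0 0 0 0 0 0' 60
python3 - <<'E'
from h import *
c=grab("side","s4");d=grab("scene","c4")
A=cv2.resize(c["frame"][110:260,180:350,::-1],(453,400),interpolation=cv2.INTER_CUBIC)
B=cv2.resize(d["frame"][150:320,240:385,::-1],(341,400),interpolation=cv2.INTER_CUBIC)
cv2.imwrite("pics/v4.png",np.hstack([A,B]))
E
```

```text
t: 5.67
ee_pos: [0.4191, -0.0918, 0.0288]
tool_rot: [[-0.045, 0.999, 0.001], [0.999, 0.045, -0.002], [-0.002, 0.001, -1.0]]
contact_force: [-1.1, -7.6, 3.0]
width: 0.152
t: 6.08
ee_pos: [0.439, -0.0045, 0.0288]
tool_rot: [[-0.046, 0.999, 0.001], [0.999, 0.046, -0.001], [-0.001, 0.0, -1.0]]
contact_force: [-2.3, -8.3, 5.6]
width: 0.156
t: 6.5
ee_pos: [0.4469, 0.0247, 0.0288]
tool_rot: [[-0.045, 0.999, 0.001], [0.999, 0.045, 0.0], [-0.0, 0.001, -1.0]]
contact_force: [1.8, -0.3, 4.1]
width: 0.153
```

View pics/v4.png

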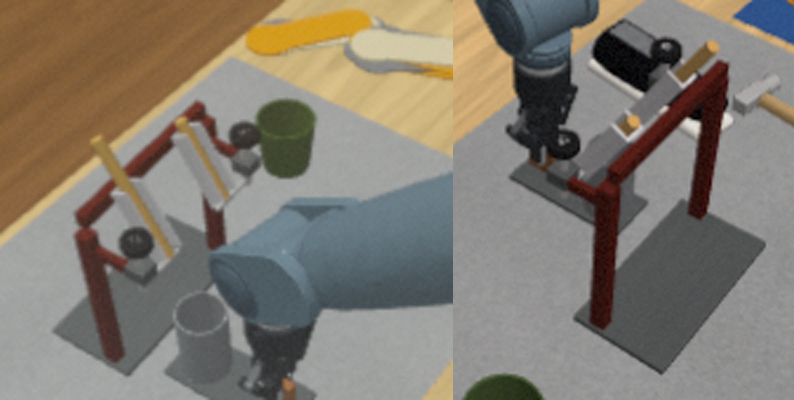

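The rack is now unobstructed. The side crop shows the long stick in the left chute from (97,142) to (171,258), the left head at (137,240) and the mouth at (203,313). I refine the numbers from these.

```bash
python3 - <<'E'
from h import *
np.set_printoptions(precision=4,suppress=True)
d=load("side") if 0 else load("s4");s=load("c4")
D=lambda u,v:(180+u/2.665,110+v/2.667)
S=lambda u,v:(240+(u-453)/2.352,150+v/2.353)
def dark(c,x0,x1,y0,y1):
    f=c["frame"][y0:y1,x0:x1].max(2);m=(f<62).astype(np.uint8)
    n,l,st,ce=cv2.connectedComponentsWithStats(m);i=1+st[1:,4].argmax();print(st[i]);return st[i][0]+st[i][2]/2+x0-.5,st[i][1]+st[i][3]/2+y0-.5
ld=dark(d,222,242,191,209);rd=dark(d,262,280,152,168)
print("L",ld,onz(d,*ld,.260));print("R",rd,onz(d,*rd,.260))
print(tri(s,S(665,50),d,ld),tri(s,S(565,143),d,rd))
print("base",[onz(d,*D(*p),.008) for p in[(55,330),(128,374),(240,252)]])
print("baseS",[onz(s,*S(*p),.008) for p in[(576,320),(683,202),(765,243),(661,372)]])
print("mouth",onz(d,*D(203,313),.113),[onz(d,*D(*p),.113) for p in[(175,313),(231,313)]])
print("stick",onz(d,*D(171,258),.2), tri(s,S(712,47),d,D(97,142)),tri(s,S(631,124),d,D(181,123)))
E
```

```text
[ 4  5 11 11 75]
[ 5  6 11  7 41]
L (np.float64(231.0), np.float64(201.0)) [0.5932 0.0789 0.26  ]
R (np.float64(272.0), np.float64(161.0)) [ 0.6007 -0.1241  0.26  ]
(array([0.5934, 0.0793, 0.2603]), np.float64(0.0009377090607711843)) (array([ 0.6028, -0.1226,  0.2599]), np.float64(0.005169938937997371))
base [array([0.7523, 0.1068, 0.008 ]), array([0.6271, 0.1021, 0.008 ]), array([ 0.6375, -0.1432,  0.008 ])]
baseS [array([ 0.6474, -0.1466,  0.008 ]), array([0.6346, 0.0996, 0.008 ]), array([0.7576, 0.1082, 0.008 ]), array([ 0.7689, -0.14  ,  0.008 ])]
mouth [0.554  0.0289 0.113 ] [array([0.5814, 0.0486, 0.113 ]), array([0.5267, 0.0092, 0.113 ])]
stick [0.5864 0.0372 0.2   ] (array([0.6767, 0.0372, 0.3314]), np.float64(0.0022435158579262276)) (array([ 0.6569, -0.0758,  0.2867]), np.float64(0.00045475998559198644))
```

The mouth measures (.554,.029) from the camera and (.558,.031) from the arm, against left_drop at (.556,.030), so the placement is good. I release, rise, close the fingers, and go above the left head.

```bash

python3 -m creep '0 0 0 0 0 0 45;0 0 0 0 0 0 45;0 0 0 0 0 0 45;0 0 0 0 0 0 45;0 0 -3 0 0 0 45' 40
python3 -m creep '0 0 -10 0 0 0 45;0 0 -20 0 0 0 45;0 0 -28 0 0 0 45;0 0 -30 0 0 0 45;0 0 -30 0 0 0 0' 40
python3 -m creep '0 0 -30 0 0 0 0;0 0 -30 0 0 0 0;0 0 -30 0 0 0 0;0 0 -30 0 0 0 0;0 0 -30 0 0 0 0' 40
python3 -m creep '0 0 -30 0 0 0 0;0 0 -20 0 0 0 0;5 15 0 0 0 0 0;10 25 0 0 0 0 0;10 25 0 0 0 0 0' 40
python3 -m creep '10 25 0 0 0 0 0;10 25 0 0 0 0 0;5 20 0 0 0 0 0;0 10 0 0 0 0 0;0 0 0 0 0 0 0' 40
```

```text
t: 7.02
ee_pos: [0.4455, 0.0241, 0.0306]
tool_rot: [[-0.045, 0.999, -0.002], [0.999, 0.045, 0.0], [0.001, -0.002, -1.0]]
contact_force: [-0.9, 0.0, -0.2]
width: 0.527
t: 7.43
ee_pos: [0.4461, 0.024, 0.1512]
tool_rot: [[-0.045, 0.999, -0.0], [0.999, 0.045, 0.0], [0.0, -0.0, -1.0]]
contact_force: [0.8, 0.7, 0.3]
width: 0.396
t: 7.85
ee_pos: [0.4459, 0.024, 0.3017]
tool_rot: [[-0.045, 0.999, 0.001], [0.999, 0.045, -0.0], [-0.0, 0.001, -1.0]]
contact_force: [0.2, 0.3, -0.9]
width: -0.002
t: 8.27
ee_pos: [0.5108, 0.052, 0.3513]
tool_rot: [[-0.044, 0.999, 0.003], [0.999, 0.044, -0.0], [-0.001, 0.003, -1.0]]
contact_force: [-0.5, -0.5, 0.3]
width: 0.006
t: 8.68
ee_pos: [0.5898, 0.0803, 0.3493]
tool_rot: [[-0.045, 0.999, -0.001], [0.999, 0.045, -0.0], [-0.0, -0.001, -1.0]]
contact_force: [0.6, -0.8, 1.1]
width: -0.0
```

```bash

python3 -m creep '2 3 0 0 0 0 0;0 0 20 0 0 0 0;0 0 20 0 0 0 0;0 0 10 0 0 0 0;0 0 8 0 0 0 0' 40
python3 - <<'E'
from h import *
c=grab("side","s5");d=grab("scene","c5")
A=cv2.resize(c["frame"][110:260,180:350,::-1],(453,400),interpolation=cv2.INTER_CUBIC)
B=cv2.resize(d["frame"][150:320,240:385,::-1],(341,400),interpolation=cv2.INTER_CUBIC)
cv2.imwrite("pics/v5.png",np.hstack([A,B]))
E
```

```text
t: 9.1
ee_pos: [0.5908, 0.0822, 0.2902]
tool_rot: [[-0.044, 0.999, -0.002], [0.999, 0.044, 0.0], [0.0, -0.002, -1.0]]
contact_force: [0.7, -0.5, -0.3]
width: 0.001
```

View pics/v5.png

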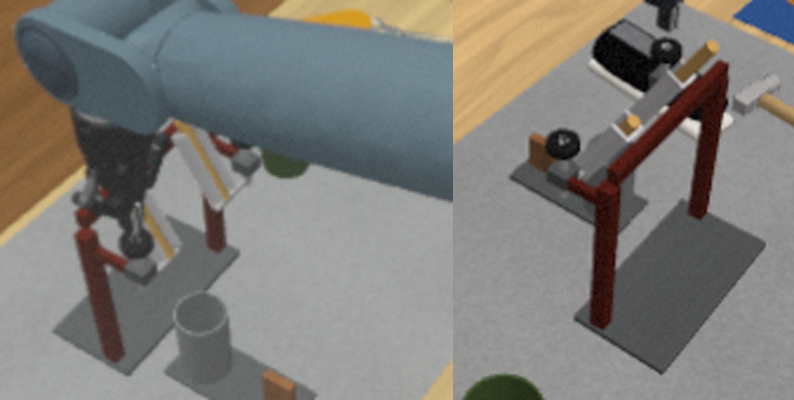

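The holder is unmoved, with its mouth still at (203,313), and the fingertips are directly over the left head. Pressing now.

```bash

python3 -m creep '0 0 8 0 0 0 0;0 0 8 0 0 0 0;0 0 6 0 0 0 0;0 0 6 0 0 0 0;0 0 5 0 0 0 0' 40
python3 -m creep '0 0 5 0 0 0 0;0 0 4 0 0 0 0;0 0 2 0 0 0 0;0 0 1 0 0 0 0;0 0 0 0 0 0 0' 40
```

```text
t: 9.62
ee_pos: [0.592, 0.0825, 0.2581]
tool_rot: [[-0.045, 0.999, 0.0], [0.999, 0.045, -0.0], [-0.0, 0.0, -1.0]]
contact_force: [-0.2, -0.5, 3.4]
width: -0.003
t: 10.03
ee_pos: [0.5921, 0.0825, 0.2466]
tool_rot: [[-0.045, 0.999, 0.0], [0.999, 0.045, -0.0], [-0.0, 0.0, -1.0]]
contact_force: [-3.0, -0.5, 5.8]
width: 0.001
```

```bash

python3 -m creep '0 0 1.5 0 0 0 0;0 0 1 0 0 0 0;0 0 1 0 0 0 0;0 0 0.5 0 0 0 0;0 0 0 0 0 0 0' 40
python3 -m creep '0 0 0.5 0 0 0 0;0 0 0 0 0 0 0;0 0 0 0 0 0 0;0 0 0 0 0 0 0;0 0 0 0 0 0 0' 40
python3 -m creep '0 0 0 0 0 0 0;0 0 0 0 0 0 0;0 0 0 0 0 0 0;0 0 0 0 0 0 0;0 0 0 0 0 0 0' 40
```

```text
t: 10.45
ee_pos: [0.5921, 0.0825, 0.2431]
tool_rot: [[-0.045, 0.999, 0.0], [0.999, 0.045, -0.0], [-0.0, 0.0, -1.0]]
contact_force: [-2.6, -0.0, 4.8]
width: 0.001
t: 10.87
ee_pos: [0.5921, 0.0825, 0.243]
tool_rot: [[-0.045, 0.999, 0.001], [0.999, 0.045, -0.0], [-0.0, 0.001, -1.0]]
contact_force: [-3.7, 0.9, 6.8]
width: 0.004
t: 11.28
ee_pos: [0.5921, 0.0825, 0.243]
tool_rot: [[-0.045, 0.999, 0.001], [0.999, 0.045, -0.0], [-0.0, 0.001, -1.0]]
contact_force: [-3.6, 0.3, 7.6]
width: 0.003
```

```bash

python3 -m creep '0 0 1 0 0 0 0;0 0 0.5 0 0 0 0;0 0 0 0 0 0 0;0 0 0 0 0 0 0;0 0 0 0 0 0 0' 40
python3 -m creep '0 0 0 0 0 0 0;0 0 0 0 0 0 0;0 0 0 0 0 0 0;0 0 0 0 0 0 0;0 0 0 0 0 0 0' 40
python3 - <<'E'
from h import *
c=grab("side","s6");d=grab("scene","c6")
A=cv2.resize(c["frame"][110:260,180:350,::-1],(453,400),interpolation=cv2.INTER_CUBIC)
B=cv2.resize(d["frame"][150:320,240:385,::-1],(341,400),interpolation=cv2.INTER_CUBIC)
cv2.imwrite("pics/v6.png",np.hstack([A,B]))
E
```

```text
t: 11.7
ee_pos: [0.5922, 0.0825, 0.2429]
tool_rot: [[-0.045, 0.999, 0.001], [0.999, 0.045, -0.0], [-0.0, 0.001, -1.0]]
contact_force: [-5.5, -0.3, 12.4]
width: -0.001
t: 12.12
ee_pos: [0.5922, 0.0825, 0.2429]
tool_rot: [[-0.045, 0.999, 0.001], [0.999, 0.045, -0.0], [-0.0, 0.001, -1.0]]
contact_force: [-6.5, -0.4, 12.1]
width: 0.002
```

View pics/v6.png

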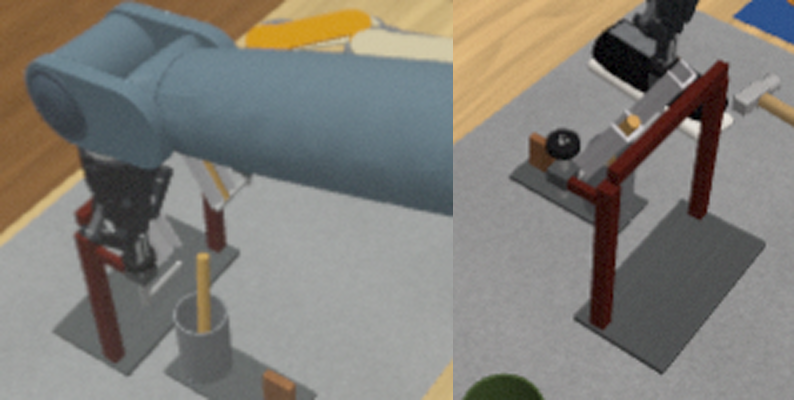

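The stop is reached: force is 12 N with no further travel. The long stick stands in the tube, its top at (203,257), and the short stick is still in its chute. I'll let the plunger up, retreat straight up and clear.

```bash

python3 -m creep '0 0 -5 0 0 0 0;0 0 -8 0 0 0 0;0 0 -8 0 0 0 0;0 0 -8 0 0 0 0;0 0 -8 0 0 0 0' 40
python3 -m creep '0 0 -15 0 0 0 0;0 0 -25 0 0 0 0;0 0 -30 0 0 0 0;0 0 -30 0 0 0 0;0 0 -25 0 0 0 0' 40
python3 -m creep '10 -20 -10 0 0 0 0;20 -30 0 0 0 0 0;20 -30 0 0 0 0 0;20 -30 0 0 0 0 0;20 -30 0 0 0 0 0' 40
python3 -m creep '20 -30 0 0 0 0 0;10 -20 0 0 0 0 0;0 0 0 0 0 0 0;0 0 0 0 0 0 0;0 0 0 0 0 0 0' 40
python3 - <<'E'
from h import *
c=grab("side","s7");d=grab("scene","c7")
A=cv2.resize(c["frame"][110:350,130:350,::-1],(453,494),interpolation=cv2.INTER_CUBIC)
B=cv2.resize(d["frame"][120:360,220:385,::-1],(340,494),interpolation=cv2.INTER_CUBIC)
cv2.imwrite("pics/v7.png",np.hstack([A,B]))
E
```

```text
t: 12.63
ee_pos: [0.5919, 0.0825, 0.2775]
tool_rot: [[-0.045, 0.999, -0.0], [0.999, 0.045, 0.0], [0.0, -0.0, -1.0]]
contact_force: [0.8, -0.1, 0.2]
width: -0.002
t: 13.05
ee_pos: [0.592, 0.0825, 0.4044]
tool_rot: [[-0.045, 0.999, 0.001], [0.999, 0.045, 0.0], [-0.0, 0.001, -1.0]]
contact_force: [0.1, 0.0, -0.9]
width: 0.004
t: 13.47
ee_pos: [0.4466, 0.1666, 0.412]
tool_rot: [[-0.044, 0.999, -0.001], [0.999, 0.044, 0.0], [0.0, -0.001, -1.0]]
contact_force: [-0.2, 0.1, -0.0]
width: -0.001
t: 13.88
ee_pos: [0.3972, 0.1936, 0.4122]
tool_rot: [[-0.045, 0.999, 0.0], [0.999, 0.045, -0.0], [-0.0, 0.0, -1.0]]
contact_force: [0.8, -0.3, 1.0]
width: -0.0
```

View pics/v7.png

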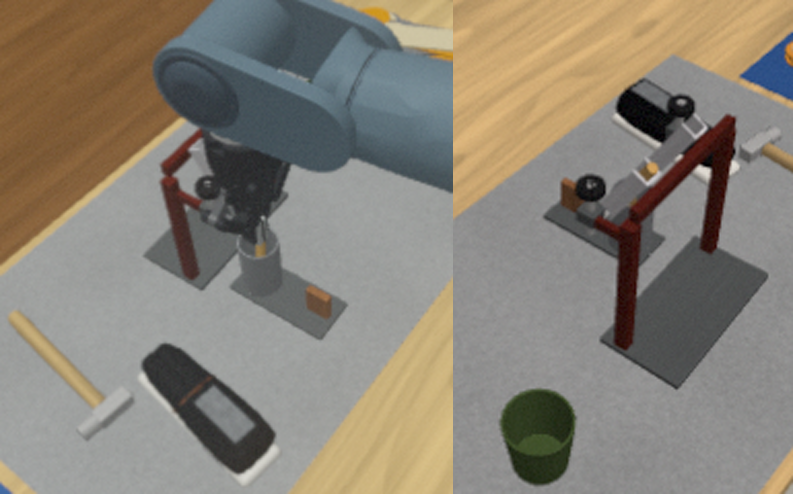

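Both heads look up, the short stick is in its chute, and the bystanders look unmoved. One numeric check against the earlier pictures, then I hand in.

```bash
python3 - <<'E'
from h import *
from workcell import finish_job
a=load("c4")["frame"].astype(int);b=load("c7")["frame"].astype(int);o=load("side")["frame"].astype(int);e=load("s7")["frame"].astype(int)
D=lambda x,y,u0,u1,v0,v1:round(float(np.abs(x[v0:v1,u0:u1]-y[v0:v1,u0:u1]).mean()),2)
print("Lhead",D(a,b,323,338,165,178),"Rhead",D(a,b,278,296,202,218),"pot",D(a,b,240,285,305,360),"shortstick",D(a,b,300,325,195,215),"shoe/hammer side",D(o,e,130,270,255,345),"noise",D(a,b,300,360,310,350))
print(get_state()["contact_force"]); print(finish_job())
E
```

```text
Lhead 4.97 Rhead 20.02 pot 3.5 shortstick 3.69 shoe/hammer side 5.09 noise 4.06
[ 0.6601593  -0.3231011  -0.01884847]
the job is handed in; nothing more can be done
None
```

The long stick was in the left chute, and it now stands in the holder's tube. I gripped the holder by its fin and slid it under that chute. With closed fingers I pressed the left plunger to its stop, where the force rose to 12 N with no further travel, and held it there for over a second. I handed in at about 14 s with the arm clear.

**What the last pictures showed:**
- **Holder and stick:** the holder stands flat with the stick in its tube. Before release, the tube was within about 3 mm of the drop point.
- **Short stick:** it is still in the right chute.
- **Left plunger:** it is back up.
- **Pot, shoe and hammer:** the pictures match the earlier ones to within the noise.

**One check disagreed:** the picture difference around the right plunger's head was 20, against a noise level of about 4. The likely cause is that the comparison picture had the gripper in the background there. I never went near that head, and in the final view it looked up, as before. I did not check this further before handing in.

The final view of the stick was partly hidden by the gripper. The clear view of it standing was taken while the plunger was still held down.

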